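Hold the calibration plate flush on the tilted contact stage

TASK

Pick up the small square white calibration plate and press its flat underside onto the round steel pad of the tilting stage, tilted to match the slope of the pad: centred on the pad, lying flush all round, with the pad's sprung contact pin pushed right in. The spring would lift the plate off again, so finish with the gripper still holding the plate there, pressed firmly, not letting go. Leave the other things on the table where they are.

Things in the scene. Friction and masses are not known exactly. Their poses are not given: they have to be found in the camera images.
- target_plate: loose white square plate 60 x 60 x 6 mm, 0.12 kg; on its top a brass disc 32 mm across (height 6 to 11 mm) and a 10 mm stud (to 14 mm). Lies flat, stud up, among the small things right of the stage. Origin: centre of the flat underside; x, y along its edges, z up. Grip across two parallel edges, fingertips about 2 mm above the underside, or across the disc, tips just clear of the plate
- stage: fixed tilting stage, bare aluminium: base 130 x 130 x 12 mm, two cheeks 44 mm wide in x, 8 mm thick, 64 mm high, at y = +-46 mm, black clamp knobs outside them out to y = +-63 mm, 58 mm high. Origin: centre of the base's underside, on the table; the pad slopes down toward the stage's -x
- pad_face (a point): centre of the round pad's flat face: steel disc 52 mm across, 14 mm above a 74 x 74 mm head plate, 74 to 76 mm above the table. z = outward normal of the face, y = the stage's y (tilt axis, 28 mm below this point). Clamped rigidly at a different slope each time, 0.12 to 0.42 rad, the normal leaning to the stage's -x
- contact_pin (a joint): the sprung brass contact pin, 12 mm across, in the middle of the pad, sliding along the pad's normal: 0 (m) is fully out, 4 mm above the pad face; 0.004 is level with the pad face; it pushes back with 3 N at first and 4.6 N when level
- relay: bystander, leave: dark block-shaped relay 28 x 28 x 34 mm high; origin at the centre of its underside
- spare_knob: bystander, leave: black round knob 28 mm across, 16 mm high; origin at the centre of its underside
- connector: bystander, leave: black connector block 20 x 31 x 14 mm, behind the stage in front of the big instrument (a 0.27 m high case whose front overhangs from about x = 0.65: keep the gripper off it); origin at the centre of its underside
- attenuator: bystander, leave: brass-coloured barrel 20 mm thick, 56 mm long, lying behind the stage; origin at the centre of its underside
- screwdriver: bystander, leave: red-handled screwdriver, 190 mm long, 29 mm thick, lying left of the stage, its length along its y; origin at the centre of its underside

How it is judged:
By the outcome, as a careful person would: the job done as asked, in the order asked, and still so for the second after the job is handed in, while the arm keeps its last pose, push and grip.
It also fails if it takes over 35 s, if anything falls off the work surface, if the arm or the gripper's body presses on something with over 40 N, if the wrist force passes 120 N, or if a joint passes its speed limit or range.

ROBOT

A 6-joint arm with a two-finger parallel gripper is mounted at the origin on a cart in front of the work surface, level with it; the furniture and walls round the work are solid. World frame = base frame: x ahead of the robot, y to its left, z up, the work surface at z = 0. Lengths are in m, angles in rad, forces in N, time in s.
With the tool pointing down it reaches from about 0.375 to 0.9 m from the base axis. Payload 3.1 kg.
Tool frame: the origin (TCP) lies on the centre line of the jaws, within the pads' length; the fingertips stand robot.tip_reach ahead of it and the grasp point (between the pads) lies 8 mm behind it (robot.tip_reach is the distance from the TCP to the fingertips, in m); z points along the fingers, y is the line along which they close (so a half turn about z gives the same grasp; the last joint's range is limited). The gripper opens to 87 mm and grips with 3 to 60 N. Pads are 19 mm wide; open, the fingers measure 117 mm over their backs; the gripper's body (75 mm by 190 mm) begins 51 mm behind the grasp point.
Start: joints at [1.083, 0.527, 1.433, -0, 1.181, -0.178], TCP at [0.19, 0.595, 0.234] pointing down, gripper open.
Joint ranges: [-3.08, 3.08], [-0.75, 2.2], [0.22, 2.44], [-1.43, 4.57], [0, 2.65], [-2.85, 2.85]. Speed limits (rad/s): [2.79, 2.79, 3.14, 3.14, 3.14, 3.14].

INTERFACE

Orientations are given as a unit quaternion [x, y, z, w].
In Python, from rig import robot gives the robot as it stands.
- The arm moves only by the tool jog_arm, never from a script. Its argument "motion" is one flat list of numbers, 7 for each row, row after row: the shift along the tool's x, y, z scaled (see below), then the turn, a rotation vector about the tool's x, y, z scaled (see below), then the gripper's target within -1 to 1 (shut at 1, half-way at 0, fully open at -1). In form: [x, y, z, rx, ry, rz, hand, x, y, z, rx, ry, rz, hand, ...]. A call has 1 to 12 rows; each row shifts and turns the commanded pose from where the row before left it, along the tool's axes as they then stand; what a row does not reach is not made up. The controller multiplies each number of a shift by 4 cm and each number of a turn by 4 degrees. A row lasts 1/8 s, in which the tool goes at most 62.5 mm and 10.7 degrees, less where a joint would pass 70% of its speed; a pose out of reach is approached as far as the arm can. A call with a number of a shift or a turn outside -1 to 1 is refused whole. A call with a gripper value outside its range is refused whole. The fingers move at their own pace and stop on an object; "grip_force" is the grip in N (left out, the last holds). Time passes only in rows, so rows that do not move let the fingers close. It gives the time, the measured TCP pose, the force, the opening and the grip force at its end, in the units of the state.
- robot.get_obs(): the state, without advancing time (a new reading comes with each control period).
- robot.camera(name): name is "side" or "top"; returns the picture (384x512x3 uint8, blue, green, red); there is no depth.
- robot.calibration(name): a dict with "fx", "fy", "cx", "cy" (pixels), "dist_coeffs" ([k1, k2, p1, p2, k3] as OpenCV has them; the pictures are not rectified), "R" (3x3) and "t" (3): a world point X has camera coordinates R X + t. Camera axes: x right, y down, z forward; pixel columns grow to the right and rows downward; lengths in m; the calibration is good to about 2 mm. A picture is of the moment at which its call begins. calibration takes no time and is no camera call.
- robot.hand_in(): hands the job in; it is judged then, once.
The state is a dict: "time": time; "q": joint angles; "joint_velocities": joint speeds; "joint_torque": joint torques, N m; "position": TCP position; "tool_rot": TCP orientation; "ft_force": force on the tool from outside, world axes, zero at the start; "moment": the same for the moment, N m; "grip_width": finger opening in m; "grip_force": force on a finger pad.
Only numpy, scipy, OpenCV 4.12 (cv2) and the standard library are available. Lean on these libraries where they do the work, as an engineer would, in place of code of your own. Each camera call takes 0.05 s, during which the arm holds its last target. There are 200 camera calls.

## Working session

There is one attempt and no reset: what is moved stays moved. The work goes in short steps, Python scripts to look and compute and a tool call to move; the robot and the scene stay as the last step left them, time stands still between calls to the robot, and variables do not carry over. Pictures are saved under pics/ and viewed, at most 10 in all, crops included, and the job is handed in when it is done.

Besides the shell and the picture viewer there is one more tool, called by a JSON object that holds its "api" and its "payload". jog_arm: Moves the arm, as the interface text tells. Shifts and turns lie within -1 to 1; 1 stands for 4 cm of shift or 4 degrees of turn. Its arguments: {"type":"object","properties":{"motion":{"type":"array","items":{"type":"number"}},"grip_force":{"type":"number"}},"required":["motion"]}

```bash
mkdir -p pics; python3 - <<'E'
from rig import robot
import cv2
for n in("top","side"):
    cv2.imwrite(f"pics/{n}0.png",robot.camera(n))
    c=robot.calibration(n);print(n,{k:(v.tolist() if hasattr(v,'tolist') else v) for k,v in c.items()})
print(robot.get_obs(),robot.tip_reach)
E
```

```text
top {'fx': 366.0262654929845, 'fy': 366.0262654929845, 'cx': 257.4050421211522, 'cy': 187.04632662533265, 'dist_coeffs': [0.028880998748047768, 0.0, 0.0, 0.0, 0.0], 'R': [[-0.025986211278612975, -0.9992539028326655, -0.028571917980231037], [-0.9830235262661041, 0.030736271629990708, -0.18088678341338563], [0.1816300185287029, 0.023386305393823685, -0.983088814446228]], 't': [0.05033255916555665, 0.5425808267987094, 0.9721174624018825]}
side {'fx': 420.3564833542891, 'fy': 420.3564833542891, 'cx': 255.8394513120062, 'cy': 195.7083653006566, 'dist_coeffs': [-0.10268935047072736, 0.0, 0.0, 0.0, 0.0], 'R': [[0.9097633898333191, -0.4149965630036561, -0.010412838908785608], [-0.2931849012582518, -0.6245630564204867, -0.7238533015942448], [0.2938931577855753, 0.6615881205477105, -0.6898753297205016]], 't': [-0.4846856839028559, 0.2536663723821867, 0.8315722418743671]}
{'time': 0.1, 'q': array([ 1.08349690e+00,  5.28413321e-01,  1.43377899e+00,  1.06085068e-05,
        1.18139046e+00, -1.78481063e-01]), 'joint_velocities': array([ 0.00072815, -0.00169281, -0.00273724,  0.0004304 ,  0.00202299,
       -0.00158507]), 'joint_torque': array([-3.85542689e-04, -4.40987456e+01, -1.77148998e+01,  6.35144580e-02,
        5.34125953e-02, -3.02882540e-05]), 'position': array([0.18961188, 0.59487281, 0.23264328]), 'tool_rot': array([ 1.53798255e-01,  9.88101769e-01, -9.38832636e-04, -3.29798413e-04]), 'ft_force': array([ 0.21472704,  0.79932965, -0.55004808]), 'moment': array([ 0.05331779, -0.00723904,  0.01239682]), 'grip_force': 0.0, 'grip_width': 0.08681086563503368} 0.011
```

View pics/top0.png

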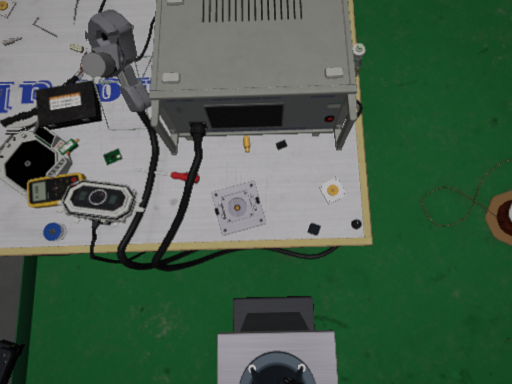

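View pics/side0.png

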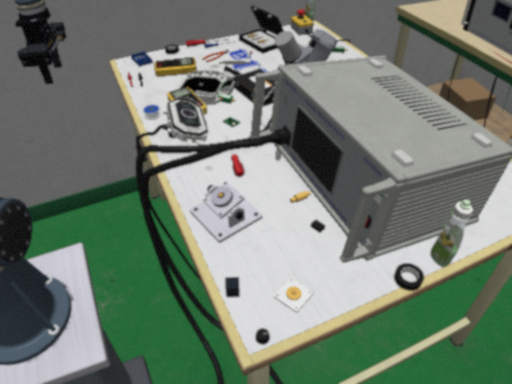

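The top view shows the stage near (238,207) and the plate near (332,190). In the side view the stage is near (224,205) and the plate near (294,294). I'll enlarge both.

```bash
python3 - <<'E'
import cv2,numpy as np
t=cv2.imread("pics/top0.png");s=cv2.imread("pics/side0.png")
def crop(im,x,y,w,h,f):
    o=cv2.resize(im[y:y+h,x:x+w],None,fx=f,fy=f,interpolation=cv2.INTER_CUBIC)
    for i in range(0,w,10):
        cv2.line(o,(int((i+.5)*f),0),(int((i+.5)*f),6 if (x+i)%50 else 16),(0,0,255),1)
        if (x+i)%20==0: cv2.putText(o,str(x+i),(int(i*f),26),0,.4,(0,0,255),1)
    for i in range(0,h,10):
        cv2.line(o,(0,int((i+.5)*f)),(6,int((i+.5)*f)),(0,0,255),1)
        if (y+i)%20==0:cv2.putText(o,str(y+i),(8,int(i*f)+8),0,.4,(0,0,255),1)
    return o
A=np.hstack([crop(t,200,170,80,70,5),crop(t,300,170,80,70,5)])
cv2.imwrite("pics/topc.png",cv2.resize(A,(800,350)))
A=np.hstack([crop(s,180,170,90,75,5)[:,:400],crop(s,260,262,80,75,5)])
cv2.imwrite("pics/sidec.png",A)
E
```

```text
(no output)
```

View pics/topc.png

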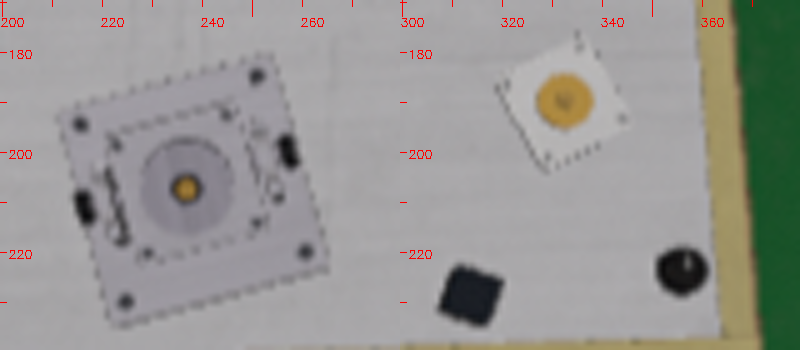

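View pics/sidec.png

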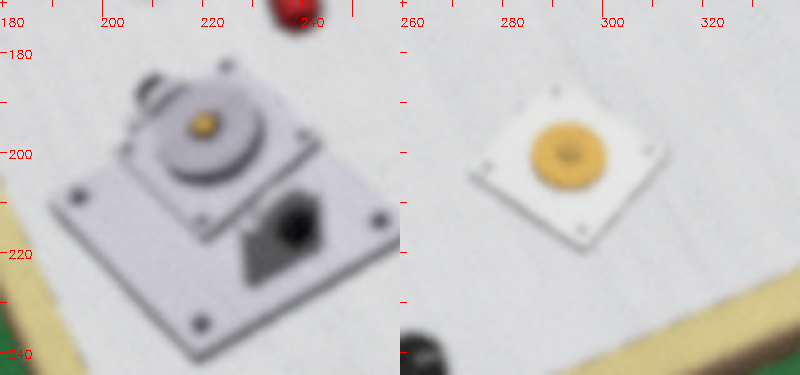

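```bash
cat > fit.py <<'E'
import numpy as np,cv2
from scipy.optimize import least_squares
from scipy.spatial.transform import Rotation as Ro
from rig import robot
C={n:robot.calibration(n) for n in("top","side")}
def proj(n,P):
    c=C[n];K=np.array([[c["fx"],0,c["cx"]],[0,c["fy"],c["cy"]],[0,0,1]])
    return cv2.projectPoints(np.atleast_2d(P).astype(float),cv2.Rodrigues(np.array(c["R"]))[0],np.array(c["t"]),K,np.array(c["dist_coeffs"]))[0][:,0]
def T(l,x0,y0,px0=0): return np.array([[x0+(a-px0+.5)/5-.5,y0+(b+.5)/5-.5] for a,b in l])
E
cat > fit1.py <<'E'
from fit import *
sq=np.array([[1,1],[1,-1],[-1,-1],[-1,1]])  # img top view order: topleft(+x+y), topright, botright, botleft
tb=T([(58,115),(270,55),(328,272),(117,327)],200,170)
tbs=T([(80,124),(257,76),(306,251),(125,301)],200,170)
ths=T([(115,144),(226,115),(258,223),(147,253)],200,170)
tpin=T([(186,188)],200,170);tpad=T([(186,186)],200,170)
sbs=T([(201,324),(378,220),(78,196)],180,170)   # order BR? assigned below
shs=T([(226,66),(305,137),(202,222),(127,150)],180,170)
spin=T([(204,125)],180,170);spad=T([(209,137)],180,170)
def f(p,full=False,flip=0):
    x,y,yaw,th,ib,ih=p[:6];ot,os=p[6:8],p[8:10]
    R=Ro.from_euler('z',yaw).as_matrix();o=np.array([x,y,0])
    Rh=R@Ro.from_euler('y',-th).as_matrix()
    W=lambda P:o+np.atleast_2d(P)@R.T
    ax=np.array([0,0,.0483])
    H=lambda P:o+R@ax+np.atleast_2d(P)@Rh.T
    b=lambda s,z:np.c_[s*np.ones((4,2))*sq,np.full(4,z)]
    r=[]
    r.append(proj("top",W(b(.065,.012)))+ot-tb)
    r.append(proj("top",W(b(ib,.012)))+ot-tbs)
    r.append(proj("top",H(b(ih,.014)))+ot-ths)
    r.append(proj("top",H([0,0,.032]))+ot-tpin);r.append(proj("top",H([0,0,.028]))+ot-tpad)
    r.append(proj("side",W(b(ib,.012)[[2,1,3]]))+os-sbs)
    r.append(proj("side",H(b(ih,.014)))+os-shs[ORD])
    r.append(proj("side",H([0,0,.032]))+os-spin);r.append(proj("side",H([0,0,.028]))+os-spad)
    if full: return r,H([0,0,.028])[0],Rh
    return np.r_[np.vstack(r).ravel()/.4,p[6:]/1.0]
# side view: +x is right/up, +y is left/up
ORD=[0,1,2,3]
for th in(.27,-.27):
    s=least_squares(f,np.r_[.5,0.05,.25,th,.055,.03,0,0,0,0],loss='soft_l1')
    print(s.cost,s.x.round(4));r,c,Rh=f(s.x,True);print(c,Rh[:,2])
    print([x.round(1).tolist() for x in r])
# plate
pc=T([(497,88),(577,37),(630,123),(545,172)],300,170,400)
pcs=T([(585,250),(470,176),(670,152)],260,262,400);pd=T([(565,100)],300,170,400);pds=T([(568,154)],260,262,400)
o=s.x[6:]
def g(p):
    R=Ro.from_euler('z',p[2]).as_matrix();H=lambda P:np.array([p[0],p[1],0])+np.atleast_2d(P)@R.T
    c=np.c_[.03*sq,np.full(4,.006)];oo=p[3:7]
    lo=np.array([-.03,-.03,0.003])
    return np.r_[(proj("top",H(c))+oo[:2]-pc).ravel(),2*(proj("top",H([0,0,.011]))+oo[:2]-pd).ravel(),
      (proj("side",H(np.array([[-.03,-.03,.003],[-.03,.03,.003],[.03,-.03,.003]])))+oo[2:]-pcs).ravel(),2*(proj("side",H([0,0,.011]))+oo[2:]-pds).ravel(),p[3:7]*.4]
s=least_squares(g,[.55,-.2,.5,0,0,0,0]);print(s.cost,s.x.round(4),g(s.x).round(1))
E
python3 fit1.py
```

```text
20.973020331396466 [ 0.4946  0.0948  0.242   0.3014  0.0529  0.0315  0.6362  0.2533 -0.3781
 -0.3955]
[0.48648429 0.09283586 0.0750374 ] [-0.28825156 -0.07115581  0.95490727]
[[[-0.5, -0.9], [0.3, -0.7], [0.7, -1.0], [-1.3, 0.2]], [[0.1, 0.2], [-0.1, 0.1], [-0.2, 0.2], [0.2, 0.2]], [[0.1, 0.0], [0.1, -0.3], [-0.2, -0.0], [-0.1, 0.1]], [[0.0, 0.2]], [[0.1, 0.4]], [[0.1, 0.4], [0.3, 0.6], [0.2, 0.8]], [[0.1, 0.1], [-0.1, -0.1], [0.0, 0.0], [-0.0, -0.3]], [[-0.2, -0.8]], [[-0.7, -2.2]]]
20.97302033132451 [ 0.4946  0.0948  0.242   0.3014  0.0529  0.0315  0.6361  0.2533 -0.3781
 -0.3955]
[0.4864843  0.09283586 0.07503741] [-0.28825135 -0.07115576  0.95490733]
[[[-0.5, -0.9], [0.3, -0.7], [0.7, -1.0], [-1.3, 0.2]], [[0.1, 0.2], [-0.1, 0.1], [-0.2, 0.2], [0.2, 0.2]], [[0.1, 0.0], [0.1, -0.3], [-0.2, -0.0], [-0.1, 0.1]], [[0.0, 0.2]], [[0.1, 0.4]], [[0.1, 0.4], [0.3, 0.6], [0.2, 0.8]], [[0.1, 0.1], [-0.1, -0.1], [0.0, 0.0], [-0.0, -0.3]], [[-0.2, -0.8]], [[-0.7, -2.2]]]
2.872598691468236 [ 0.5367 -0.1785  0.4836  0.5187  0.256   0.0093 -0.1134] [-1.2 -0.8  0.6 -0.6  1.  -0.1  0.   0.2 -0.3  0.6  0.5  0.6 -0.6 -0.
 -0.5  0.   0.3 -0.3  0.2  0.1  0.  -0. ]
```

```bash
python3 - <<'E'
from fit import *
def ray(n,u):
    c=C[n];K=np.array([[c["fx"],0,c["cx"]],[0,c["fy"],c["cy"]],[0,0,1]])
    d=cv2.undistortPoints(np.array([[u]],float),K,np.array(c["dist_coeffs"]))[0,0];R=np.array(c["R"])
    return -R.T@np.array(c["t"]),R.T@np.r_[d,1]
for u in[(195,165),(185,205),(172,240),(158,262),(123,258),(140,215),(152,160)]:
  o,d=ray("top",u)
  for z in(0,.05,.1,.15,.2):
    P=o+d*(z-o[2])/d[2];print(u,z,P.round(3)[:2],proj("side",P)[0].round())
E
```

```text
(195, 165) 0 [0.626 0.22 ] [253. 171.]
(195, 165) 0.05 [0.613 0.21 ] [250. 161.]
(195, 165) 0.1 [0.6 0.2] [247. 149.]
(195, 165) 0.15 [0.588 0.19 ] [243. 136.]
(195, 165) 0.2 [0.575 0.18 ] [239. 122.]
(185, 205) 0 [0.506 0.249] [209. 177.]
(185, 205) 0.05 [0.499 0.237] [207. 166.]
(185, 205) 0.1 [0.492 0.226] [204. 154.]
(185, 205) 0.15 [0.485 0.215] [200. 141.]
(185, 205) 0.2 [0.478 0.204] [197. 127.]
(172, 240) 0 [0.406 0.285] [170. 180.]
(172, 240) 0.05 [0.404 0.272] [168. 169.]
(172, 240) 0.1 [0.402 0.259] [165. 157.]
(172, 240) 0.15 [0.399 0.246] [163. 144.]
(172, 240) 0.2 [0.397 0.233] [160. 130.]
(158, 262) 0 [0.346 0.324] [145. 178.]
(158, 262) 0.05 [0.346 0.309] [143. 167.]
(158, 262) 0.1 [0.347 0.294] [141. 155.]
(158, 262) 0.15 [0.347 0.279] [139. 142.]
(158, 262) 0.2 [0.348 0.264] [136. 128.]
(123, 258) 0 [0.36  0.424] [142. 156.]
(123, 258) 0.05 [0.36  0.404] [140. 146.]
(123, 258) 0.1 [0.36  0.385] [138. 135.]
(123, 258) 0.15 [0.359 0.365] [136. 123.]
(123, 258) 0.2 [0.359 0.346] [133. 110.]
(140, 215) 0 [0.481 0.38 ] [186. 153.]
(140, 215) 0.05 [0.475 0.362] [184. 143.]
(140, 215) 0.1 [0.469 0.345] [181. 132.]
(140, 215) 0.15 [0.464 0.327] [178. 120.]
(140, 215) 0.2 [0.458 0.31 ] [176. 107.]
(152, 160) 0 [0.645 0.349] [242. 144.]
(152, 160) 0.05 [0.632 0.333] [239. 134.]
(152, 160) 0.1 [0.618 0.317] [236. 124.]
(152, 160) 0.15 [0.604 0.301] [233. 112.]
(152, 160) 0.2 [0.591 0.285] [229. 100.]
```

```bash
python3 - <<'E'
import cv2
s=cv2.imread("pics/side0.png");t=cv2.imread("pics/top0.png")
import numpy as np
a=cv2.resize(s[80:260,120:310],None,fx=2,fy=2);b=cv2.resize(t[100:280,90:280],None,fx=2,fy=2)
cv2.imwrite("pics/cab.png",np.hstack([a,b]))
E
```

```text
(no output)
```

View pics/cab.png

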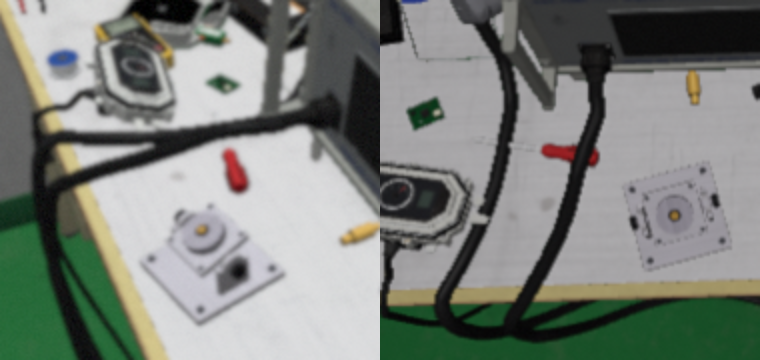

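The crops show the pad centre at top (236.8,206.8) and the plate disc at top (332.6,189.6). The near black cable passes about 0.10–0.13 m high at y≈0.22–0.27. The model fits to sub-pixel. I'll move over the plate at the current height, which clears the cable.

{"api": "jog_arm", "payload": {"motion": [-0.71,-0.79,0,0,0,0,-1,-0.71,-0.79,0,0,0,0,-1,-0.71,-0.79,0,0,0,0,-1,-0.71,-0.79,0,0,0,0,-1,-0.71,-0.79,0,0,0,0,-1,-0.71,-0.79,0,0,0,0,-1,-0.71,-0.79,0,0,0,0,-1,-0.71,-0.79,0,0,0,0,-1,-0.71,-0.79,0,0,0,0,-1,-0.71,-0.79,0,0,0,0,-1,-0.71,-0.79,0,0,0,0,-1,-0.71,-0.79,0,0,0,0,-1]}}

```text
time: 1.6
position: [0.3996, 0.1293, 0.2334]
tool_rot: [0.154, 0.988, 0.0, -0.0]
ft_force: [0.1, 1.2, -0.9]
grip_width: 0.0869
grip_force: 0.0
```

{"api": "jog_arm", "payload": {"motion": [-0.71,-0.79,0,0,0,0,-1,-0.71,-0.79,0,0,0,0,-1,-0.71,-0.79,0,0,0,0,-1,-0.71,-0.79,0,0,0,0,-1,-0.71,-0.79,0,0,0,0,-1,-0.71,-0.79,0,0,0,0,-1,-0.71,-0.79,0,0,0,0,-1,-0.71,-0.79,0,0,0,0,-1,0,0,0,0,0,0,-1]}}

```text
time: 2.72
position: [0.5402, -0.1823, 0.2331]
tool_rot: [0.155, 0.988, -0.0, 0.001]
ft_force: [-0.2, 0.1, -0.3]
grip_width: 0.0874
grip_force: 0.0
```

{"api": "jog_arm", "payload": {"motion": [0,0,0.2,0,0,-1,-1,0,0,0.2,0,0,-1,-1,0,0,0.2,0,0,-1,-1,0,0,0.2,0,0,-1,-1,0,0,0.2,0,0,-1,-1,0,0,0.2,0,0,-1,-1,0,0,0.2,0,0,-1,-1,0,0,0.2,0,0,-1,-1,0,0,0.2,0,0,-1,-1,0,0,0.2,0,0,-1,-1,0,0,0.2,0,0,-1,-1,0,0,0,0,0,0,-1]}}

```text
time: 4.22
position: [0.5378, -0.1778, 0.1448]
tool_rot: [-0.227, 0.974, 0.001, -0.001]
ft_force: [-0.1, 0.1, 0.2]
grip_width: 0.0867
grip_force: 0.0
```

{"api": "jog_arm", "payload": {"motion": [0.03,0,0.7,0,0,-0.35,-1,0,0,0.7,0,0,0,-1,0,0,0.7,0,0,0,-1,0,0,0,0,0,0,-1]}}

```text
time: 4.72
position: [0.5363, -0.1785, 0.0601]
tool_rot: [-0.239, 0.971, 0.002, -0.002]
ft_force: [0.1, 0.1, -0.0]
grip_width: 0.0869
grip_force: 0.0
```

```bash
cat > shot.py <<'E'
from fit import *
import sys
def shot(name,wt,ws,f=4,P=None):
    out=[]
    for n,(x,y,w,h) in(("top",wt),("side",ws)):
        im=robot.camera(n);cv2.imwrite(f"pics/{name}_{n}.png",im)
        o=cv2.resize(im[y:y+h,x:x+w],None,fx=f,fy=f,interpolation=cv2.INTER_CUBIC)
        for i in range(0,w,10): cv2.putText(o,str(x+i) if (x+i)%20==0 else "'",(int(i*f),9),0,.3,(0,0,255),1)
        for i in range(0,h,10): cv2.putText(o,str(y+i) if (y+i)%20==0 else "-",(0,int((i+.5)*f)+3),0,.3,(0,0,255),1)
        out.append(o)
    cv2.imwrite(f"pics/{name}.png",np.hstack(out))
E
python3 - <<'E'
from shot import *
shot("g1",(285,140,95,100),(240,220,95,100))
E
```

```text
(no output)
```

View pics/g1.png

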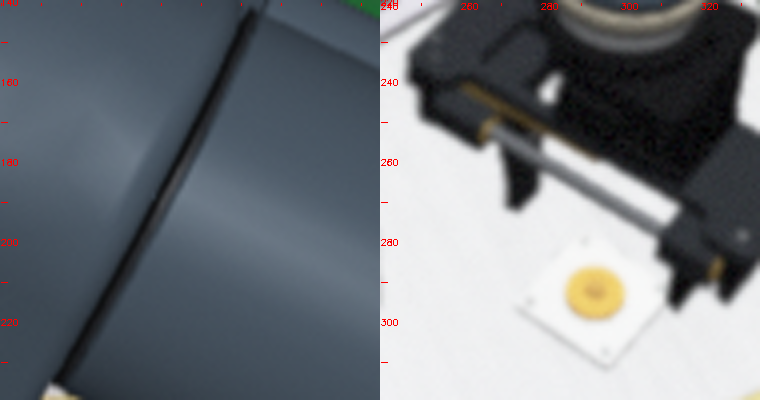

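The side view shows the open fingers straddling the plate, tips near (273,272) and (315,296), with the plate disc at (294,293). Next I'll lower and grip.

{"api": "jog_arm", "payload": {"motion": [0,0,0.5,0,0,0,-1,0,0,0.45,0,0,0,-1,0,0,0.22,0,0,0,-1,0,0,0,0,0,0,-1]}}

```text
time: 5.32
position: [0.5376, -0.1797, 0.0143]
tool_rot: [-0.239, 0.971, 0.0, -0.0]
ft_force: [0.4, 0.3, 0.1]
grip_width: 0.087
grip_force: 0.0
```

{"api": "jog_arm", "payload": {"motion": [0,0,0,0,0,0,1,0,0,0,0,0,0,1,0,0,0,0,0,0,1,0,0,0,0,0,0,1], "grip_force": 25}}

```text
time: 5.82
position: [0.5379, -0.1798, 0.015]
tool_rot: [-0.239, 0.971, -0.0, 0.0]
ft_force: [-0.1, 0.2, 1.3]
grip_width: 0.0592
grip_force: 25.0
```

{"api": "jog_arm", "payload": {"motion": [0,0,0,0,0,0,0.2,0,0,0.03,0,0,0,0.2,0,0,0.02,0,0,0,0.2]}}

```text
time: 6.2
position: [0.538, -0.1798, 0.0148]
tool_rot: [-0.24, 0.971, -0.0, 0.0]
ft_force: [-3.9, 2.2, 20.0]
grip_width: 0.059
grip_force: 25.0
```

{"api": "jog_arm", "payload": {"motion": [0,0,0,0,0,0,0.2]}}

```text
time: 6.32
position: [0.538, -0.1798, 0.0149]
tool_rot: [-0.24, 0.971, -0.0, 0.0]
ft_force: [-2.5, 1.2, 15.5]
grip_width: 0.0592
grip_force: 25.0
```

{"api": "jog_arm", "payload": {"motion": [0,0,0,0,0,0,0.2]}}

```text
time: 6.45
position: [0.538, -0.1798, 0.0149]
tool_rot: [-0.24, 0.971, -0.0, 0.0]
ft_force: [-2.8, 1.2, 16.5]
grip_width: 0.0589
grip_force: 25.0
```

{"api": "jog_arm", "payload": {"motion": [0,0,-0.03,0,0,0,0.2,0,0,0,0,0,0,-0.6,0,0,0,0,0,0,-0.6,0,0,0,0,0,0,-0.6]}}

```text
time: 6.95
position: [0.5378, -0.1798, 0.0135]
tool_rot: [-0.239, 0.971, 0.0, -0.0]
ft_force: [-0.2, -0.0, -0.0]
grip_width: 0.0692
grip_force: 0.0
```

{"api": "jog_arm", "payload": {"motion": [0,0,0,0,0,0,-0.6]}}

```text
time: 7.08
position: [0.5378, -0.1798, 0.0136]
tool_rot: [-0.239, 0.971, 0.0, -0.0]
ft_force: [0.4, -0.4, -0.1]
grip_width: 0.0696
grip_force: 0.0
```

{"api": "jog_arm", "payload": {"motion": [0,0,0,0,0,0,1,0,0,0,0,0,0,1,0,0,0,0,0,0,1,0,0,-0.3,0,0,0,1,0,0,-0.9,0,0,0,1,0,0,-1,0,0,0.5,1,0,0,-1,0,0,1,1,0,0,-1,0,0,1,1,0,0,-0.5,0,0,0.96,1,0,0,0,0,0,0,1], "grip_force": 40}}

```text
time: 8.32
position: [0.5388, -0.1803, 0.2044]
tool_rot: [-0.121, 0.993, -0.001, 0.002]
ft_force: [0.1, -0.9, -0.6]
grip_width: 0.0586
grip_force: 40.0
```

```bash
cat > plan.py <<'E'
from fit import *
c=np.array([.48648,.09284,.07504]);yaw,th=.242,.3014
Rp=(Ro.from_euler('z',yaw)*Ro.from_euler('y',-th)).as_matrix()  # pad frame
Rt=Rp@np.diag([-1,1,-1])   # tool: z=-n, y=stage y, x=-pad x
def rel(off,R=Rt,o=None):
    o=o or robot.get_obs();R0=Ro.from_quat(o["tool_rot"]).as_matrix()
    tgt=c+Rp@np.array(off)
    d=R0.T@(tgt-o["position"]);w=Ro.from_matrix(R0.T@R).as_rotvec()
    return (d/.04).round(3),(np.degrees(w)/4).round(3),tgt.round(4),o["position"].round(4)
E
python3 -c "
from plan import *
print(rel([0,0,.0135+.05]));print(robot.get_obs()['q'])"
```

```text
(array([0.105, 6.949, 1.693]), array([-0.047, -4.265,  0.021]), array([0.4682, 0.0883, 0.1357]), array([ 0.5388, -0.1803,  0.2044]))
[-5.19519849e-01  4.85452203e-01  1.61163161e+00  2.06343345e-06
  1.03949745e+00 -2.33323492e+00]
```

{"api": "jog_arm", "payload": {"motion": [0,0.87,0,0,-0.5,0,1,0,0.87,0,0,-0.5,0,1,0,0.87,0,0,-0.5,0,1,0,0.87,0,0,-0.5,0,1,0,0.87,0,0,-0.5,0,1,0,0.87,0,0,-0.6,0,1,0,0.87,0,0,-0.6,0,1,0,0.86,0,0,-0.56,0,1,0,0,0,0,0,0,1,0,0,0,0,0,0,1]}}

```text
time: 9.57
position: [0.4715, 0.0898, 0.2016]
tool_rot: [-0.12, 0.982, 0.018, 0.147]
ft_force: [0.6, -0.3, -0.8]
grip_width: 0.0586
grip_force: 40.0
```

```bash
python3 -c "
from plan import *
print(rel([0,0,.0135+.03]));print(robot.get_obs()['q'])"
```

```text
(array([ 0.565, -0.015,  2.051]), array([-0.003, -0.064,  0.014]), array([0.4739, 0.0897, 0.1166]), array([0.4715, 0.0898, 0.2016]))
[-0.10908682  0.29905904  2.03339488  0.19729199  0.53787627 -2.07867066]
```

{"api": "jog_arm", "payload": {"motion": [0.28,0,0.7,0,-0.06,0,1,0.28,0,0.7,0,0,0,1,0,-0.01,0.65,0,0,0,1,0,0,0,0,0,0,1,0,0,0,0,0,0,1]}}

```text
time: 10.2
position: [0.4748, 0.0897, 0.1174]
tool_rot: [-0.119, 0.981, 0.018, 0.149]
ft_force: [0.5, 0.7, -0.3]
grip_width: 0.059
grip_force: 40.0
```

```bash
python3 - <<'E'
from plan import *
from shot import *
o=robot.get_obs();print(rel([0,0,.0435]),o["q"],o["ft_force"],o["moment"])
R=Ro.from_quat(o["tool_rot"]).as_matrix()
print("pred stud side",proj("side",o["position"]+R@np.array([0,0,-.0005])),"corners u/s",proj("side",o["position"]+np.array([[-.03,-.03,.0135],[.03,-.03,.0135],[.03,.03,.0135],[-.03,.03,.0135]])@R.T))
shot("p1",(190,150,95,100),(175,130,95,100))
E
```

```text
(array([0.027, 0.006, 0.013]), array([-0.008,  0.012, -0.008]), array([0.4739, 0.0897, 0.1166]), array([0.4748, 0.0897, 0.1174])) [-0.10941346  0.4894714   2.11242012  0.38636033  0.27402    -2.28018723] [ 0.5089197   0.73597888 -0.34680143] [-0.00729229  0.26046697 -0.01464179]
pred stud side [[215.46215823 183.83557836]] corners u/s [[235.0953777  186.07102562]
 [214.76215839 202.88887588]
 [200.15995752 188.72562232]
 [219.94806589 172.68517213]]
```

View pics/p1.png

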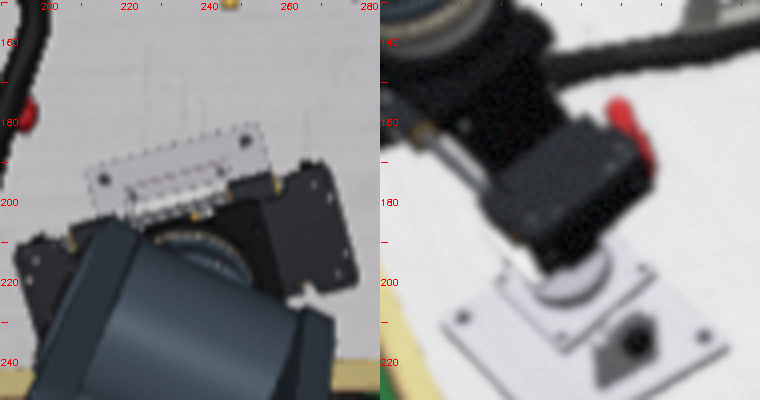

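The views show the plate's near-left edge in the side view near (207–215,187–201) and the far edge in the top view near (222–246,196–203). I'll zoom in with the predicted plate outline drawn on.

```bash
python3 - <<'E'
from plan import *
o=robot.get_obs();R=Ro.from_quat(o["tool_rot"]).as_matrix()
out=[]
f=10
for n,(x,y,w,h),off in(("top",(215,185,40,30),(.64,.25)),("side",(195,175,40,40),(-.38,-.4))):
    im=cv2.imread(f"pics/p1_{n}.png");a=cv2.resize(im[y:y+h,x:x+w],None,fx=f,fy=f,interpolation=cv2.INTER_CUBIC)
    for z,col in((.0135,(0,0,255)),(.0075,(0,200,0))):
        c4=o["position"]+np.array([[-.03,-.03,z],[.03,-.03,z],[.03,.03,z],[-.03,.03,z]])@R.T
        p=((proj(n,c4)+off-[x,y]+.5)*f).astype(int);cv2.polylines(a,[p],True,col,1)
    out.append(cv2.copyMakeBorder(a,0,400-a.shape[0],0,0,0))
cv2.imwrite("pics/p1z.png",np.hstack(out))
E
```

```text
(no output)
```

View pics/p1z.png

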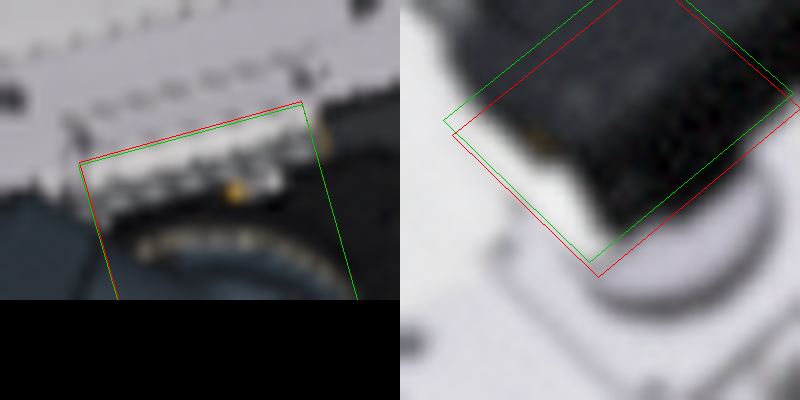

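```bash
python3 - <<'E'
import cv2
im=cv2.imread("pics/p1_side.png")
print("cols",list(range(196,226)))
for r in range(182,207): print(r,*[f"{v:3d}" for v in im[r,196:226,1]])
im=cv2.imread("pics/p1_top.png")
print("top",list(range(216,252)))
for r in range(190,206): print(r,*[f"{v:3d}" for v in im[r,216:252,1]])
E
```

```text
cols [196, 197, 198, 199, 200, 201, 202, 203, 204, 205, 206, 207, 208, 209, 210, 211, 212, 213, 214, 215, 216, 217, 218, 219, 220, 221, 222, 223, 224, 225]
182 230 228 217 182 127  77  48  47  45  46  48  50  50  51  47  47  49  49  50  52  51  55  59  64  57  44  38  28  28  21
183 232 230 225 208 160 102  57  44  47  47  44  46  50  54  49  55  60  58  53  48  52  56  59  59  51  40  33  24  22  19
184 231 232 227 219 186 134  84  52  41  46  45  46  47  47  50  59  67  66  58  49  51  53  57  49  38  28  25  25  13  23
185 232 231 230 223 209 172 122  73  48  40  39  38  44  43  50  58  63  64  56  50  51  47  45  39  29  18  19  18  14  13
186 232 232 229 227 223 205 166 116  76  51  37  41  42  43  47  54  52  59  53  51  51  40  34  27  22  19  19   9  16  10
187 233 232 231 229 227 223 203 170 129  82  50  38  43  40  48  48  51  50  51  45  34  35  31  23  16  13  20   2   0  12
188 233 233 230 229 225 223 223 211 182 133  87  55  48  46  40  46  45  46  41  33  30  24  20  18  13  12  10  12  10  11
189 231 231 230 228 224 221 224 227 218 186 134  91  61  45  40  36  36  30 
[... 4008 characters left out ...]
 191 186 197 199 195 178 169 165 152 104 107 102 115 103  84 108 117  97  62  55  48  33  26  19  19  22  24
202 170 165 150 176 177 158 159 157 193 174 156 167 169 155 125 107 101 109 109  87  93 114 112  91 101 122 139  61  24  18  18  22  21  23  25  24
203 133 126 101 154 169 123 134 137 165 139 111 106 109 107 113  93  82 109 113  79  57  70 114 113 115 127 145  64  27  22  22  22  24  25  23  24
204  49  49  50  92 125  78  99 110 109 103 110 103  87 104 117  88  60  56  48  33  28  48 110 100  83  60  52  20  19  24  22  26  25  24  23  25
205  35  46  44  50  64  54  70  96  88  96 114 103  70  57  56  36  23  15  14  17  22  21  37  36  29  18   5  14  22  24  24  24  23  23  25  24
```

The pixel profiles put the held plate within about 0.5 px of its predicted outline in both views: side corner near (213,200), top far edge through (236,197). The pose estimate holds, so I'll descend along the pad normal.

{"api": "jog_arm", "payload": {"motion": [0.03,0,0.3,0,0,0,1,0,0,0.2,0,0,0,1,0,0,0.1,0,0,0,1,0,0,0,0,0,0,1,0,0,0,0,0,0,1], "grip_force": 50}}

```text
time: 10.92
position: [0.48, 0.0918, 0.0939]
tool_rot: [-0.119, 0.981, 0.018, 0.149]
ft_force: [-0.1, -0.0, -1.0]
grip_width: 0.0582
grip_force: 50.0
```

```bash
python3 - <<'E'
from plan import *
o=robot.get_obs();print(rel([0,0,.0135]),o["ft_force"],o["moment"],o["time"])
E
```

```text
(array([-0.016, -0.014,  0.162]), array([-0.001,  0.007,  0.001]), array([0.4826, 0.0919, 0.0879]), array([0.48  , 0.0918, 0.0939])) [-0.06554561 -0.04428145 -1.02297455] [-0.04037345  0.20670079  0.02774238] 10.925
```

{"api": "jog_arm", "payload": {"motion": [-0.01,-0.01,0.05,0,0,0,1,0,0,0,0,0,0,1]}}

```text
time: 11.18
position: [0.4811, 0.0916, 0.092]
tool_rot: [-0.119, 0.981, 0.018, 0.149]
ft_force: [-0.2, 0.4, -0.2]
grip_width: 0.0589
grip_force: 50.0
```

{"api": "jog_arm", "payload": {"motion": [0,0,0.04,0,0,0,1,0,0,0,0,0,0,1]}}

```text
time: 11.42
position: [0.4815, 0.0917, 0.0905]
tool_rot: [-0.119, 0.981, 0.018, 0.149]
ft_force: [-0.6, 0.2, 2.5]
grip_width: 0.0585
grip_force: 50.0
```

{"api": "jog_arm", "payload": {"motion": [0,0,0.04,0,0,0,1,0,0,0,0,0,0,1]}}

```text
time: 11.68
position: [0.482, 0.0918, 0.089]
tool_rot: [-0.119, 0.981, 0.018, 0.149]
ft_force: [-0.1, -1.1, 2.7]
grip_width: 0.0587
grip_force: 50.0
```

```bash
python3 - <<'E'
from plan import *
o=robot.get_obs();print(rel([0,0,.0135]),o["ft_force"],o["moment"],o["time"],"toolF",Rt.T@o["ft_force"])
E
```

```text
(array([-0.005, -0.003,  0.029]), array([-0.002,  0.008,  0.   ]), array([0.4826, 0.0919, 0.0879]), array([0.482 , 0.0918, 0.089 ])) [-0.0532373  -1.14056223  2.73130191] [0.02044499 0.13990287 0.00059484] 11.675 toolF [-0.50044244 -1.09456892 -2.70466316]
```

{"api": "jog_arm", "payload": {"motion": [0,0,0.025,0,0,0,1,0,0,0,0,0,0,1]}}

```text
time: 11.92
position: [0.4823, 0.0919, 0.0881]
tool_rot: [-0.119, 0.981, 0.018, 0.149]
ft_force: [-2.5, -0.5, 5.0]
grip_width: 0.0584
grip_force: 50.0
```

```bash
cat > st.py <<'E'
from plan import *
o=robot.get_obs();print(rel([0,0,.0135],o=o)[:2],"toolF",(Rt.T@o["ft_force"]).round(1),"toolM",(Rt.T@o["moment"]).round(2))
E
python3 st.py
```

```text
(array([-0.006, -0.002,  0.005]), array([-0.003,  0.009,  0.   ])) toolF [ 0.9  0.2 -5.5] toolM [-0.    0.2  -0.01]
```

{"api": "jog_arm", "payload": {"motion": [0,0,0.02,0,0,0,1,0,0,0,0,0,0,1]}}

```text
time: 12.18
position: [0.4823, 0.0919, 0.0879]
tool_rot: [-0.119, 0.981, 0.018, 0.15]
ft_force: [-4.0, -2.3, 11.6]
grip_width: 0.0585
grip_force: 50.0
```

```bash
python3 st.py
```

```text
(array([-0.007, -0.003,  0.002]), array([-0.007,  0.019,  0.001])) toolF [  0.8  -1.3 -12.4] toolM [0.03 0.25 0.01]
```

{"api": "jog_arm", "payload": {"motion": [0,0,0.02,0,0,0,1,0,0,0,0,0,0,1]}}

```text
time: 12.42
position: [0.4823, 0.0919, 0.0879]
tool_rot: [-0.119, 0.981, 0.018, 0.15]
ft_force: [-6.4, -2.9, 19.0]
grip_width: 0.0583
grip_force: 50.0
```

```bash
python3 st.py
```

```text
(array([-0.007, -0.003,  0.   ]), array([-0.012,  0.031,  0.002])) toolF [  1.   -1.2 -20.2] toolM [0.14 0.29 0.05]
```

{"api": "jog_arm", "payload": {"motion": [0,0,0.02,0,0.03,0,1,0,0,0,0,0,0,1]}}

```text
time: 12.68
position: [0.4824, 0.092, 0.0878]
tool_rot: [-0.119, 0.981, 0.018, 0.15]
ft_force: [-9.5, -3.5, 28.1]
grip_width: 0.0588
grip_force: 50.0
```

```bash
python3 st.py; python3 -c "
from shot import *
shot('p2',(210,180,50,50),(190,170,50,50),8)"
```

```text
(array([-0.006, -0.003, -0.002]), array([-0.016,  0.014,  0.002])) toolF [  1.2  -1.2 -29.8] toolM [ 0.14  0.36 -0.01]
```

View pics/p2.png

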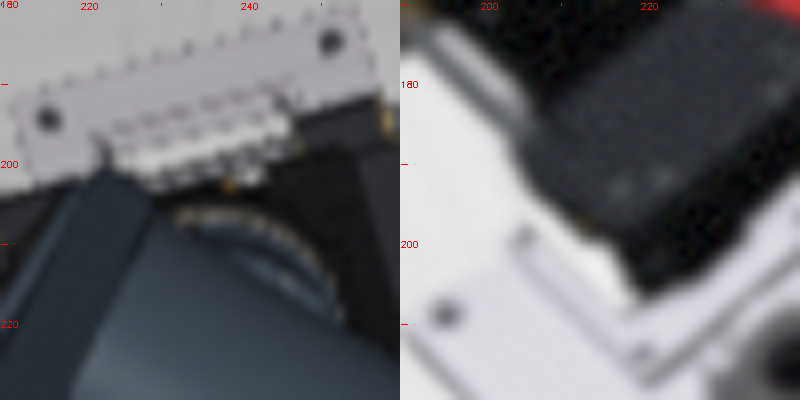

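The plate is seated: the top view shows its far edge near (226–245,195–202), and the side view shows its corner on the pad near (218,206). The push is 30 N and the centre of pressure is about 6 mm from the pad's centre. I'll settle and hand in.

{"api": "jog_arm", "payload": {"motion": [0,0,0,0,0,0,1,0,0,0,0,0,0,1,0,0,0,0,0,0,1,0,0,0,0,0,0,1]}}

```text
time: 13.28
position: [0.4823, 0.092, 0.0878]
tool_rot: [-0.119, 0.981, 0.018, 0.15]
ft_force: [-10.1, -4.2, 26.8]
grip_width: 0.0584
grip_force: 50.0
```

```bash
python3 st.py; python3 -c "
from rig import robot
print(robot.hand_in())"
```

```text
(array([-0.007, -0.003, -0.002]), array([-0.015,  0.012,  0.002])) toolF [  2.4  -1.6 -28.8] toolM [0.11 0.33 0.06]
the job is handed in; nothing more can be done
None
```

I handed the job in at about 13 s with the plate gripped at 50 N and pressed on the tilted pad at about 29 N; position and force readings indicate it is centred, flush and the pin fully in, but the hand-in returned no verdict.

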